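# Turn the gel bottle right way up and stand it on its mat

### The arm

A 6-joint arm with a two-finger parallel gripper is mounted at the origin on the work surface. World frame = base frame: x ahead of the robot, y to its left, z up, the work surface at z = 0. Lengths are in m, angles in rad, forces in N, time in s.
With the tool pointing down it reaches from about 0.3 to 0.775 m from the base axis. Payload 14.6 kg.
Tool frame: the origin (TCP) lies midway between the tips of the shut fingers; the grasp point (between the pads) lies 19 mm behind it (env.grip_point_offset is the distance from the TCP to the grasp point, in m); z points along the fingers, y is the line along which they close (so a half turn about z gives the same grasp; the last joint's range is limited). The gripper opens to 94 mm and grips with 3 to 60 N. Pads are 16 mm wide; open, the fingers measure 119 mm over their backs; the gripper's body (75 mm by 177 mm) begins 78 mm behind the grasp point.
Start: joints at [-1.297, 0.3, 1.521, -0, 1.321, -0.067], TCP at [0.184, -0.518, 0.205] pointing down, gripper open.
Joint ranges: [-3.03, 3.03], [-0.79, 2.21], [0.23, 2.52], [-1.04, 4.18], [0, 3.07], [-2.55, 2.55]. Speed limits (rad/s): [2.22, 2.22, 2.57, 3.14, 3.14, 3.14].

### API

Orientations are given as [roll, pitch, yaw] about the fixed x, y, z axes, in that order (R = Rz(yaw) Ry(pitch) Rx(roll)).
In Python, from bench import env, vision gives the robot as it stands. The module is installed in compiled form; this text tells all that it offers.
- The arm moves only by the tool apply_moves, never from a script. Its argument "series" is a list of rows, each an object of numbers: "dx", "dy", "dz": the shift along the tool's x, y, z as a fraction of full scale; "twist": the turn about the tool's z as a fraction of full scale. A call has 1 to 12 rows; each row is the pose to reach, as a shift and turn from the pose commanded when the call began, along the tool's axes at that moment; what a row does not reach only later rows make up. Full scale, the value 1, is 250 mm for a shift and 120 degrees for a turn. A row lasts 1/12 s, in which the tool goes at most 41.7 mm and 7.16 degrees, less where a joint would pass 70% of its speed; a pose out of reach is approached as far as the arm can. A call with a number of a shift or a turn outside -1 to 1 is refused whole. A call with a gripper value outside its range is refused whole. "grip" is the opening, from 0 (shut) to 1 (fully open), set as the call begins (left out, the last holds). The fingers move at their own pace and stop on an object; "force" is the grip in N (left out, the last holds). Time passes only in rows, so rows that repeat a pose let the fingers close. It gives the time, the measured TCP pose, the force, the opening and the grip force at its end, in the units of the state.
- env.get_state(): the state, without advancing time (a new reading comes with each control period).
- vision.capture(name): name is "scene" or "top" or "wrist"; returns a dict with "color" (400x640x3 uint8, red, green, blue), "camera_matrix" (3x3 intrinsics, pixels), "rvec" (rotation vector, rad) and "tvec" (3), from world to camera coordinates, as OpenCV has them; the wrist camera has in their place "hand_eye" (4x4, takes a point from camera to tool coordinates, whose origin is the TCP and whose axes are the flange's). Camera axes: x right, y down, z forward; pixel columns grow to the right and rows downward; lengths in m; the calibration is good to about 2 mm. The wrist camera is an equidistant fisheye: a pixel r from the principal point sees the ray r / f radians off the axis. A picture is of the moment at which its call begins: read the wrist's pose just before it. There is no depth.
- env.sign_off(): hands the job in; it is judged then, once.
The state is a dict: "t": time; "joint_positions": joint angles; "joint_vel": joint speeds; "joint_torque": joint torques, N m; "tool_pos": TCP position; "eef_rot": TCP orientation; "contact_force": force on the tool from outside, world axes, zero at the start; "wrist_torque": the same for the moment, N m; "width": opening from 0.0 (shut) to 1.0 (fully open); "grasp_force": force on a finger pad.
Only numpy, scipy, OpenCV 4.12 (cv2) and the standard library are available. Lean on these libraries where they do the work, as an engineer would, in place of code of your own. Each camera call takes 0.05 s, during which the arm holds its last target. There are 200 camera calls.

### The job

The square hand-gel bottle has been left upside down on its cap to drain. Turn it over in two moves: lay it flat on its side on the bare table and let go of it, then take it again another way and stand it upright, cap up, wholly on the round black mat on the aluminium riser, and let go. Keep it in hand whenever it moves: do not drop it or let it topple, do not press it hard onto the mat, and leave the jar, the pot and the carton where they are.

Things in the scene. Friction and masses are not known exactly. Their poses are not given: they have to be found in the camera images.
- gel_bottle: Square white plastic bottle, green label, round blue cap; 0.2 kg, 130 mm tall: body 58 x 58 mm and 96 mm tall, 44 mm square shoulder up to 106 mm, cap 52 mm in diameter from 106 to 130 mm. Origin at the centre of its base (the end away from the cap); z runs from base to cap, x and y are square to the flat sides. It starts on its cap: origin 130 mm above the table, z down.
- mat: Round black rubber mat, 120 mm in diameter, 2 mm thick, fixed on the riser near one of its two ends; origin at the centre of its underside, so its top is 2 mm above the origin (42 mm above the table). z up.
- riser: Low aluminium riser (step shelf) fixed on the table, 150 mm deep (its x) by 310 mm long (its y), flat top 40 mm above the table; origin at the centre of its footprint on the table, z up.
- cotton_jar: Bystander: clear jar with a red lid, 64 mm in diameter, 75 mm tall, standing on the riser at the end without the mat, its axis about 150 mm from the mat's centre. Origin at the centre of its base, z up.
- pot: Bystander: clear specimen pot with a yellow lid, 54 mm in diameter, 60 mm tall, standing on the table. Origin at the centre of its base, z up.
- carton: Bystander: closed cardboard carton with red sides, 110 mm (its x) by 60 mm (its y), 40 mm tall, lying on the table. Origin at the centre of its underside, z up.
Mind the look-alikes: they are no part of the job. What is shaped like the gel_bottle but orange or purple is not meant.

How it is judged:
On the way:
1. the bottle lies flat on its side on the table, let go and at rest (angle between gel_bottle's own z axis and vertical between 1.45 and 1.69 rad and height (world z) of gel_bottle below 0.036 m and linear speed of gel_bottle below 0.03 m/s and angular speed of gel_bottle below 0.2 rad/s and contact force between gel_bottle and the fingers below 0.05 N), for 0.2 s.
At the end, for the whole second after the job is handed in: The bottle stands upright, cap up (within 3.4 degrees), on the mat, the centre of its base within 25 mm of the mat's centre, released and at rest; jar, pot and carton stand within 20 mm of where they were (angle between gel_bottle's own z axis and vertical below 0.06 rad and horizontal distance between gel_bottle and mat below 0.025 m and z of gel_bottle in the frame of mat between -0.001 and 0.006 m and linear speed of gel_bottle below 0.03 m/s and angular speed of gel_bottle below 0.2 rad/s and contact force between gel_bottle and the fingers below 0.05 N and distance of each of cotton_jar, pot, carton from where it was at the start of the episode below 0.02 m and angle between each of cotton_jar, pot, carton's own z axis and vertical below 0.1 rad); the robot touches nothing.
It fails at once if the bottle moves faster than 0.5 m/s while the fingers do not touch it (dropped, toppled or thrown) (contact force between gel_bottle and the fingers below 0.05 N and linear speed of gel_bottle above 0.5 m/s).
It fails at once if the bottle is pressed onto the mat with more than 50 N (contact force between gel_bottle and mat above 50 N).
It fails at once if the jar, the pot or the carton is moved by more than 20 mm or tipped (distance of any of cotton_jar, pot, carton from where it was at the start of the episode above 0.02 m or angle between any of cotton_jar, pot, carton's own z axis and vertical above 0.3 rad).
It also fails if it takes over 64 s, if anything falls off the work surface, if the arm or the gripper's body presses on something with over 40 N, if the wrist force passes 120 N, or if a joint passes its speed limit or range.

## Working session

There is one attempt and no reset: what is moved stays moved. The work goes in short steps, Python scripts to look and compute and a tool call to move; the robot and the scene stay as the last step left them, time stands still between calls to the robot, and variables do not carry over. Pictures are saved under pics/ and viewed, at most 10 in all, crops included, and the job is handed in when it is done.

Besides the shell and the picture viewer there is one more tool, called after ">>>" by a JSON object that holds its "op" and its "data", one argument or row to a line. apply_moves: Moves the arm, as the interface text tells. Shift numbers are shares of 250 mm and turn numbers shares of 120 degrees, none past 1 either way. Its arguments: {"type":"object","properties":{"series":{"type":"array"},"grip":{"type":"number"},"force":{"type":"number"}},"required":["series"]}

```bash
mkdir -p pics; cat > h.py <<'E'
import numpy as np, cv2
from bench import env, vision
def shot(n,f):
    c=vision.capture(n); cv2.imwrite('pics/'+f+'.png',c['color'][:,:,::-1]); np.savez('pics/'+f,**c); return c
def load(f): return dict(np.load('pics/'+f+'.npz'))
def proj(c,P): return cv2.projectPoints(np.array(P,float).reshape(-1,1,3),c['rvec'],c['tvec'],c['camera_matrix'],None)[0][:,0]
def back(c,uv,z):
    R=cv2.Rodrigues(c['rvec'])[0]; C=-R.T@c['tvec'].ravel(); d=R.T@np.linalg.inv(c['camera_matrix'])@[*uv,1]
    return C+d*(z-C[2])/d[2]
E
python3 - <<'E'
from h import *
a=shot('top','top0'); b=shot('scene','scene0')
for c in(a,b):
    R=cv2.Rodrigues(c['rvec'])[0]; print((-R.T@c['tvec'].ravel()).round(3), R.round(2).tolist())
s=env.get_state(); print({k:s[k] for k in('t','tool_pos','eef_rot','width','contact_force')},env.grip_point_offset)
E
```

```text
[ 0.229 -0.064  1.451] [[0.01, -1.0, 0.0], [-0.98, -0.01, -0.2], [0.2, 0.0, -0.98]]
[1.038 0.119 1.007] [[-0.3, 0.95, -0.0], [0.81, 0.25, -0.53], [-0.51, -0.16, -0.85]]
{'t': 0.1, 'tool_pos': array([ 0.18376473, -0.51816087,  0.20495541]), 'eef_rot': array([-3.14060617e+00, -9.22267609e-05,  3.40763695e-01]), 'width': 1.0028256132577114, 'contact_force': array([-0.38578983, -0.51306471,  0.47128764])} 0.0188
```

View pics/top0.png

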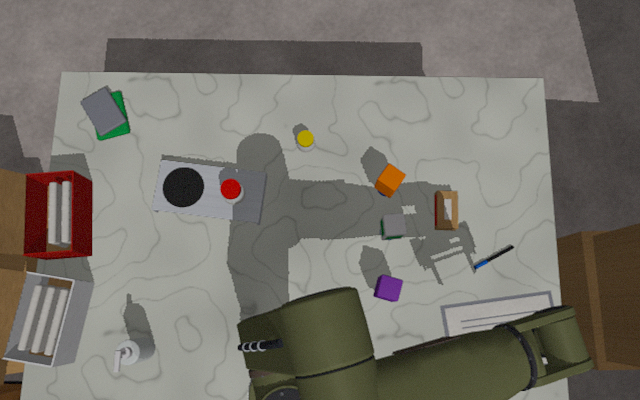

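View pics/scene0.png

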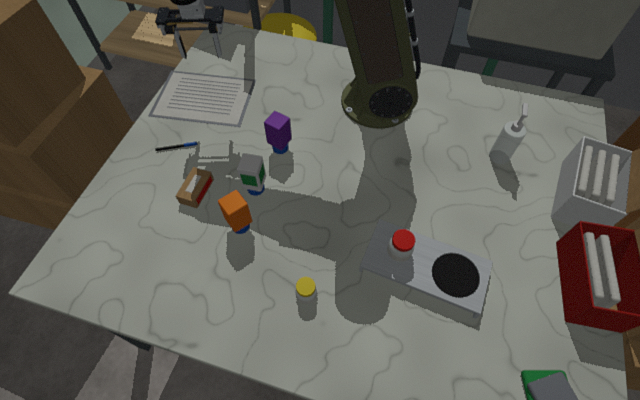

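Candidates with the bottle's shape:
- Orange: top (390,180), scene (236,212).
- Purple: top (388,288), scene (278,130).
- White with a green label: top (393,226), scene (252,173). This one fits the description.

Other things, in the top picture: mat (183,187), jar (231,189), pot (305,139), carton (447,210). I'll confirm the bottle in an enlarged crop.

```bash
python3 - <<'E'
from h import *
a=cv2.imread('pics/top0.png')[150:310,340:480]; b=cv2.imread('pics/scene0.png')[100:260,170:310]
im=np.hstack([cv2.resize(x,None,fx=2.8,fy=3.5,interpolation=cv2.INTER_CUBIC) if 0 else cv2.resize(x,None,fx=2.85,fy=2.85,interpolation=cv2.INTER_CUBIC) for x in(a,b)])
cv2.imwrite('pics/crop0.png',im); print(im.shape)
t=load('top0'); s=load('scene0')
for n,uv,z in[('mat',(183,187),.042),('jar',(231,189),.115),('pot',(305,139),.06),('bot',(394,225),.13),('orange',(392,178),.13),('purple',(389,287),.13),('carton',(447,210),.04)]: print(n,back(t,uv,z).round(3))
for n,uv,z in[('mat',(456,275),.042),('jar',(403,241),.115),('pot',(306,286),.06),('bot',(250,160),.13)]: print(n,back(s,uv,z).round(3))
E
```

```text
(456, 798, 3)
mat [0.572 0.331 0.042]
jar [0.551 0.179 0.115]
pot [ 0.716 -0.018  0.06 ]
bot [ 0.455 -0.261  0.13 ]
orange [ 0.584 -0.258  0.13 ]
purple [ 0.292 -0.246  0.13 ]
carton [ 0.516 -0.427  0.04 ]
mat [0.576 0.335 0.042]
jar [0.562 0.184 0.115]
pot [ 0.723 -0.014  0.06 ]
bot [ 0.454 -0.262  0.13 ]
```

View pics/crop0.png

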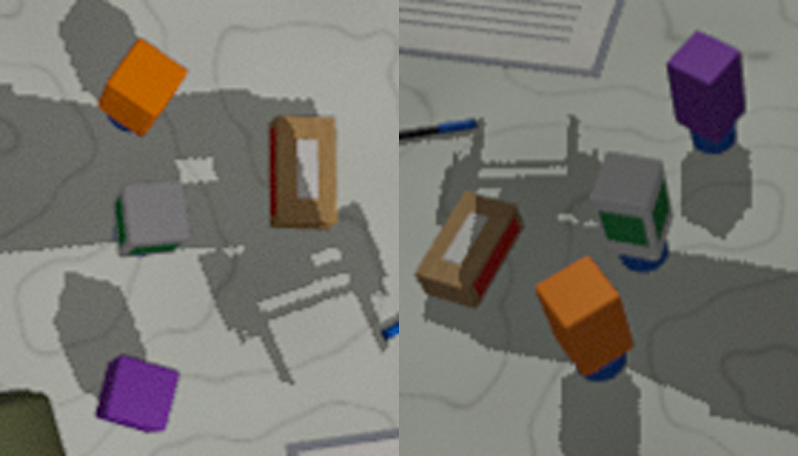

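The crop confirms it: the white body with the green label on a blue cap, at top (393,225), is the gel bottle. Orange (390,180) and purple (388,288) are the decoys. Next I refine its pose.

```bash
python3 - <<'E'
from h import *
t=load('top0'); s=load('scene0')
for c,box,n in((t,(380,425,205,245),'top'),(s,(230,275,145,205),'scene')):
    x0,x1,y0,y1=box
    im=c['color'][y0:y1,x0:x1].astype(int)
    hsv=cv2.cvtColor(c['color'],cv2.COLOR_RGB2HSV)[y0:y1,x0:x1]
    print(n); 
    v=hsv[...,2]; sat=hsv[...,1]
    for r in range(0,y1-y0,4): print(y0+r,v[r,::2].tolist())
P=lambda c,l,o:np.array([back(c,(o[0]+u/2.85,o[1]+w/2.85),.13) for u,w in l])
A=P(t,[(124,185),(184,182),(188,238),(122,243)],(340-.33,150-.33))
B=P(s,[(205,155),(263,158),(256,210),(193,208)],(170-.33,100-.33))
for Q in(A,B):
    print(Q.round(3).tolist(),Q.mean(0).round(4)); e=np.diff(np.vstack([Q,Q[:1]]),axis=0)[:,:2]; print(np.linalg.norm(e,axis=1).round(3),(np.degrees(np.arctan2(e[:,1],e[:,0]))%90).round(1))
E
```

```text
top
205 [106, 104, 102, 106, 104, 107, 103, 106, 104, 103, 105, 95, 98, 137, 101, 131, 132, 136, 103, 105, 104, 106, 105]
209 [108, 104, 104, 104, 104, 105, 105, 103, 105, 102, 105, 118, 165, 156, 162, 164, 162, 141, 105, 107, 108, 104, 106]
213 [103, 106, 106, 104, 99, 98, 94, 100, 101, 106, 106, 107, 164, 146, 164, 117, 152, 126, 119, 105, 104, 104, 111]
217 [107, 92, 113, 118, 117, 115, 114, 116, 112, 113, 111, 114, 107, 106, 108, 105, 97, 108, 103, 106, 103, 104, 106]
221 [74, 70, 109, 119, 119, 115, 112, 117, 113, 117, 114, 116, 113, 103, 102, 108, 104, 101, 103, 104, 107, 104, 106]
225 [76, 61, 102, 121, 118, 119, 115, 118, 115, 114, 114, 115, 114, 103, 104, 105, 106, 98, 104, 107, 106, 104, 104]
229 [79, 58, 92, 115, 115, 117, 120, 118, 116, 119, 114, 115, 116, 107, 100, 103, 107, 102, 96, 101, 108, 105, 107]
233 [88, 56, 80, 118, 118, 116, 117, 119, 119, 115, 115, 115, 114, 103, 102, 106, 101, 103, 101, 94, 102, 105, 103]
237 [147, 86, 99, 79, 59, 65, 58, 61, 60, 57, 64, 139, 127, 152, 154, 153, 156, 154, 97, 131, 143, 143, 167]
241 [163, 164, 166, 166, 152, 161, 163, 164, 16
[... 1277 characters left out ...]
5, 82, 84, 88, 89, 91, 87, 64, 66, 86, 89, 92, 110, 110]
193 [160, 168, 166, 168, 168, 90, 85, 85, 87, 82, 67, 67, 67, 67, 64, 67, 86, 90, 87, 88, 89, 90, 89]
197 [165, 165, 167, 167, 167, 170, 142, 85, 88, 86, 88, 91, 87, 90, 91, 86, 88, 88, 88, 88, 87, 88, 88]
201 [164, 165, 165, 166, 166, 165, 169, 166, 90, 89, 87, 87, 86, 87, 88, 87, 88, 90, 88, 87, 86, 86, 86]
[[0.483, -0.233, 0.13], [0.487, -0.289, 0.13], [0.434, -0.292, 0.13], [0.428, -0.23, 0.13]] [ 0.4579 -0.261   0.13  ]
[0.056 0.053 0.062 0.055] [ 3.7  2.9  5.2 87.4]
[[0.441, -0.292, 0.13], [0.428, -0.238, 0.13], [0.487, -0.221, 0.13], [0.503, -0.278, 0.13]] [ 0.465  -0.2572  0.13  ]
[0.056 0.061 0.059 0.063] [13.7 15.6 15.2 13. ]
```

>>> {"op": "apply_moves", "data": {
  "series": [
    {"dx":0.2,"dy":-0.1,"dz":-0.2,"twist":-0.06},
    {"dx":0.35,"dy":-0.2,"dz":-0.2,"twist":-0.12},
    {"dx":0.5,"dy":-0.25,"dz":-0.2,"twist":-0.18},
    {"dx":0.76,"dy":-0.3,"dz":-0.2,"twist":-0.24},
    {"dx":0.76,"dy":-0.3,"dz":-0.2,"twist":-0.3},
    {"dx":0.76,"dy":-0.3,"dz":-0.2,"twist":-0.3},
    {"dx":0.76,"dy":-0.3,"dz":-0.2,"twist":-0.3}
  ]
}}

```text
t: 0.68
tool_pos: [0.3396, -0.3826, 0.2554]
eef_rot: [-3.141, -0.0, 0.972]
contact_force: [-0.6, -0.6, 0.6]
width: 0.998
grasp_force: 0.0
```

>>> {"op": "apply_moves", "data": {
  "series": [
    {"dx":0.15,"dy":0.03,"twist":-0.06},
    {"dx":0.3,"dy":0.06,"twist":-0.12},
    {"dx":0.45,"dy":0.09,"twist":-0.18},
    {"dx":0.6,"dy":0.115,"twist":-0.24},
    {"dx":0.67,"dy":0.115,"twist":-0.3},
    {"dx":0.67,"dy":0.115,"twist":-0.35},
    {"dx":0.67,"dy":0.115,"twist":-0.35},
    {"dx":0.67,"dy":0.115,"twist":-0.35}
  ]
}}

```text
$.series[0]: bad value
```

```bash
python3 - <<'E'
from h import *
s=env.get_state(); c=shot('wrist','w1'); print(s['tool_pos'],s['eef_rot'],s['joint_positions']); print(c['camera_matrix'],c['hand_eye'].round(3)); np.savez('pics/w1s',p=s['tool_pos'],r=s['eef_rot'])
E
```

```text
[ 0.33964733 -0.38260496  0.25537033] [-3.14148058e+00 -2.99304046e-04  9.72464417e-01] [-9.16537410e-01  1.78539633e-01  1.55450686e+00  2.52524471e-04
  1.40874625e+00 -3.18246285e-01]
[[309.70691629   0.         320.30069627]
 [  0.         309.70691629 201.57543093]
 [  0.           0.           1.        ]] [[ 0.001 -0.968 -0.249  0.073]
 [ 1.     0.     0.001 -0.   ]
 [-0.001 -0.249  0.968 -0.18 ]
 [ 0.     0.     0.     1.   ]]
```

View pics/w1.png

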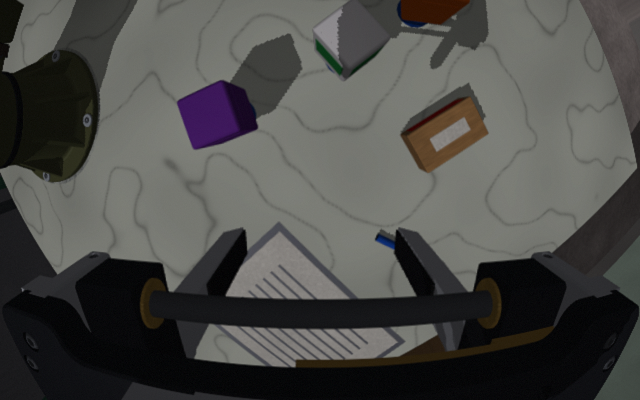

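>>> {"op": "apply_moves", "data": {
  "series": [
    {"dx":0.1,"dy":0.07,"dz":0,"twist":-0.06},
    {"dx":0.2,"dy":0.14,"dz":0,"twist":-0.12},
    {"dx":0.3,"dy":0.21,"dz":0,"twist":-0.18},
    {"dx":0.4,"dy":0.28,"dz":0,"twist":-0.24},
    {"dx":0.43,"dy":0.28,"dz":0,"twist":-0.3},
    {"dx":0.43,"dy":0.28,"dz":0,"twist":-0.35},
    {"dx":0.43,"dy":0.28,"dz":0,"twist":-0.35},
    {"dx":0.43,"dy":0.28,"dz":0,"twist":-0.35}
  ]
}}

```text
t: 1.4
tool_pos: [0.4554, -0.3363, 0.2551]
eef_rot: [-3.141, -0.0, 1.696]
contact_force: [0.1, 0.2, -0.7]
width: 0.998
grasp_force: 0.0
```

```bash
cat >> h.py <<'E'
from scipy.spatial.transform import Rotation as Ro
def wshot(f):
    s=env.get_state(); c=shot('wrist',f); np.savez('pics/'+f+'_s',p=s['tool_pos'],r=s['eef_rot']); print(s['t'],s['tool_pos'].round(4),s['eef_rot'].round(4))
def wT(f):
    c=load(f); q=np.load('pics/'+f+'_s.npz'); T=np.eye(4); T[:3,:3]=Ro.from_euler('xyz',q['r']).as_matrix(); T[:3,3]=q['p']
    return T@c['hand_eye'],c['camera_matrix']
def wback(f,uv,z):
    T,K=wT(f); d=(np.array(uv)-K[:2,2])/K[0,0]; r=np.linalg.norm(d); v=np.array([*(d/r*np.sin(r)),np.cos(r)])
    v=T[:3,:3]@v; return T[:3,3]+v*(z-T[2,3])/v[2]
E
python3 -c "
from h import *
wshot('w2')"
```

```text
1.4 [ 0.4554 -0.3363  0.2551] [-3.1410e+00 -4.0000e-04  1.6962e+00]
```

View pics/w2.png

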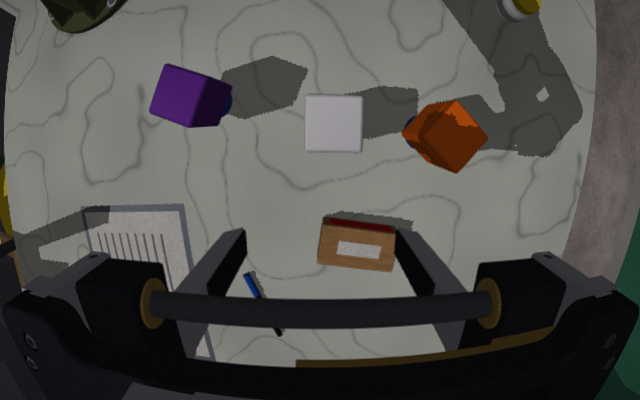

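The bottle's square base fills (305,95) to (362,152), almost square to the tool. Orange is to its right, purple to its left, and the carton is at (357,243).

```bash
python3 - <<'E'
from h import *
def edges(Q):
    Q=np.array(Q); print(Q.round(4)[:,:2].tolist(),Q.mean(0).round(4)); e=np.diff(np.vstack([Q,Q[:1]]),axis=0)[:,:2]; print(np.linalg.norm(e,axis=1).round(3),(np.degrees(np.arctan2(e[:,1],e[:,0]))%90).round(1))
im=load('w2')['color']; m=((im.min(2)>160)).astype(np.uint8); m[:85]=0;m[165:]=0;m[:,:295]=0;m[:,375:]=0
m=cv2.morphologyEx(m,cv2.MORPH_OPEN,np.ones((5,5),np.uint8)); print(m.sum())
r=cv2.minAreaRect(cv2.findContours(m,0,2)[0][0]); print(r)
edges([wback('w2',p,.13) for p in cv2.boxPoints(r)])
edges([wback('w2',p,.13) for p in[(304.7,94.7),(361.5,95),(362.5,152.5),(306,152.5)]])
print([wback('w2',p,.13).round(3)[:2].tolist() for p in[(455,100),(487,137),(456,173),(405,130)]])
E
```

```text
0Traceback (most recent call last):
  File "<stdin>", line 6, in <module>
IndexError: tuple index out of range
```

```bash
python3 - <<'E'
from h import *
def edges(Q):
    Q=np.array(Q); print(Q.round(4)[:,:2].tolist(),Q.mean(0).round(4)); e=np.diff(np.vstack([Q,Q[:1]]),axis=0)[:,:2]; print(np.linalg.norm(e,axis=1).round(3),(np.degrees(np.arctan2(e[:,1],e[:,0]))%90).round(1))
im=load('w2')['color'].astype(int); ref=np.median(im[105:140,315:350],axis=(0,1)); print(ref,im[100:150:10,300].tolist()[:2])
m=(abs(im-ref).max(2)<12).astype(np.uint8); m[:85]=0;m[165:]=0;m[:,:295]=0;m[:,375:]=0
m=cv2.morphologyEx(m,cv2.MORPH_OPEN,np.ones((5,5),np.uint8)); print(m.sum())
r=cv2.minAreaRect(max(cv2.findContours(m,0,2)[0],key=cv2.contourArea)); print(r)
edges([wback('w2',p,.13) for p in cv2.boxPoints(r)])
edges([wback('w2',p,.13) for p in[(304.7,94.7),(361.5,95),(362.5,152.5),(306,152.5)]])
print([wback('w2',p,.13).round(3)[:2].tolist() for p in[(455,100),(487,137),(456,173),(405,130)]])
E
```

```text
[154. 151. 155.] [[134, 136, 128], [133, 135, 128]]
2862
((332.5, 123.0), (52.0, 55.0), 90.0)
[[0.429, -0.2397], [0.4821, -0.2325], [0.4891, -0.2837], [0.4352, -0.2907]] [ 0.4588 -0.2617  0.13  ]
[0.054 0.052 0.054 0.051] [7.7 7.8 7.5 7. ]
[[0.4284, -0.2375], [0.4833, -0.2303], [0.4921, -0.2868], [0.4366, -0.2941]] [ 0.4601 -0.2622  0.13  ]
[0.055 0.057 0.056 0.057] [7.5 8.9 7.5 8.3]
[[0.581, -0.217], [0.627, -0.248], [0.596, -0.293], [0.532, -0.258]]
```

>>> {"op": "apply_moves", "data": {
  "series": [
    {"dx":0.15,"dy":0.05,"dz":0,"twist":-0.007},
    {"dx":0.293,"dy":0.054,"dz":0,"twist":-0.007},
    {"dx":0.293,"dy":0.054,"dz":0.1,"twist":-0.007},
    {"dx":0.293,"dy":0.054,"dz":0.25,"twist":-0.007},
    {"dx":0.293,"dy":0.054,"dz":0.4,"twist":-0.007},
    {"dx":0.293,"dy":0.054,"dz":0.55,"twist":-0.007},
    {"dx":0.293,"dy":0.054,"dz":0.7,"twist":-0.007},
    {"dx":0.293,"dy":0.054,"dz":0.756,"twist":-0.007},
    {"dx":0.293,"dy":0.054,"dz":0.756,"twist":-0.007},
    {"dx":0.293,"dy":0.054,"dz":0.756,"twist":-0.007}
  ],
  "grip": 0.82
}}

```text
t: 2.28
tool_pos: [0.4598, -0.2614, 0.0667]
eef_rot: [-3.141, -0.0, 1.713]
contact_force: [0.6, -0.2, 0.6]
width: 0.818
grasp_force: 0.0
```

>>> {"op": "apply_moves", "data": {
  "series": [
    {"dx":0,"dy":0,"dz":0,"twist":0},
    {"dx":0,"dy":0,"dz":0,"twist":0},
    {"dx":0,"dy":0,"dz":0,"twist":0},
    {"dx":0,"dy":0,"dz":0,"twist":0},
    {"dx":0,"dy":0,"dz":0,"twist":0},
    {"dx":0,"dy":0,"dz":0,"twist":0}
  ],
  "grip": 0,
  "force": 20
}}

```text
t: 2.78
tool_pos: [0.4604, -0.2612, 0.0676]
eef_rot: [3.141, 0.001, 1.717]
contact_force: [-2.7, -0.7, 7.6]
width: 0.621
grasp_force: 19.9
```

>>> {"op": "apply_moves", "data": {
  "series": [
    {"dx":0,"dy":0,"dz":-0.06,"twist":0},
    {"dx":0,"dy":0,"dz":-0.1,"twist":0},
    {"dx":0.08,"dy":-0.03,"dz":-0.1,"twist":0},
    {"dx":0.16,"dy":-0.06,"dz":-0.1,"twist":0},
    {"dx":0.24,"dy":-0.08,"dz":-0.1,"twist":0},
    {"dx":0.3,"dy":-0.08,"dz":-0.1,"twist":0},
    {"dx":0.3,"dy":-0.08,"dz":-0.1,"twist":0},
    {"dx":0.3,"dy":-0.08,"dz":-0.06,"twist":0},
    {"dx":0.3,"dy":-0.08,"dz":-0.02,"twist":0},
    {"dx":0.3,"dy":-0.08,"dz":0,"twist":0},
    {"dx":0.3,"dy":-0.08,"dz":0,"twist":0},
    {"dx":0.3,"dy":-0.08,"dz":0,"twist":0}
  ]
}}

```text
t: 3.78
tool_pos: [0.4293, -0.19, 0.0654]
eef_rot: [-3.141, -0.001, 1.716]
contact_force: [0.2, 0.7, -2.3]
width: 0.619
grasp_force: 19.9
```

>>> {"op": "apply_moves", "data": {
  "series": [
    {"dx":0,"dy":0,"dz":0,"twist":0},
    {"dx":0,"dy":0,"dz":0,"twist":0},
    {"dx":0,"dy":0,"dz":0,"twist":0}
  ],
  "force": 4
}}

```text
t: 4.03
tool_pos: [0.4294, -0.1896, 0.0662]
eef_rot: [-3.141, -0.0, 1.717]
contact_force: [-0.2, 1.2, -1.6]
width: 0.619
grasp_force: 4.0
```

>>> {"op": "apply_moves", "data": {
  "series": [
    {"dx":0,"dy":0,"dz":0.006,"twist":0},
    {"dx":0,"dy":0,"dz":0.006,"twist":0}
  ]
}}

```text
t: 4.2
tool_pos: [0.4295, -0.1896, 0.0649]
eef_rot: [3.141, 0.0, 1.717]
contact_force: [0.3, -0.0, -1.8]
width: 0.617
grasp_force: 4.0
```

>>> {"op": "apply_moves", "data": {
  "series": [
    {"dx":0,"dy":0,"dz":0,"twist":0},
    {"dx":0,"dy":0,"dz":0,"twist":0},
    {"dx":0,"dy":0,"dz":0,"twist":0},
    {"dx":0,"dy":0,"dz":-0.05,"twist":0},
    {"dx":0,"dy":0,"dz":-0.106,"twist":0},
    {"dx":0,"dy":0,"dz":-0.106,"twist":0},
    {"dx":0,"dy":0,"dz":-0.106,"twist":0}
  ],
  "grip": 0.7
}}

```text
t: 4.78
tool_pos: [0.4297, -0.1896, 0.0917]
eef_rot: [3.14, 0.001, 1.717]
contact_force: [-0.0, 0.1, 0.0]
width: 0.697
grasp_force: 0.0
```

>>> {"op": "apply_moves", "data": {
  "series": [
    {"dx":0,"dy":0,"dz":0,"twist":0},
    {"dx":0,"dy":0,"dz":0,"twist":0},
    {"dx":0,"dy":0,"dz":0,"twist":0},
    {"dx":0,"dy":0,"dz":0,"twist":0},
    {"dx":0,"dy":0,"dz":0,"twist":0}
  ],
  "grip": 0,
  "force": 4
}}

```text
t: 5.2
tool_pos: [0.4292, -0.1894, 0.091]
eef_rot: [-3.141, -0.001, 1.717]
contact_force: [-0.2, -0.0, -1.8]
width: 0.622
grasp_force: 4.0
```

>>> {"op": "apply_moves", "data": {
  "series": [
    {"dx":0,"dy":0,"dz":0.008,"twist":0},
    {"dx":0.026,"dy":0,"dz":0.003,"twist":0},
    {"dx":0.052,"dy":0,"dz":-0.001,"twist":0},
    {"dx":0.078,"dy":0,"dz":-0.005,"twist":0},
    {"dx":0.104,"dy":0,"dz":-0.005,"twist":0},
    {"dx":0.131,"dy":0,"dz":-0.005,"twist":0},
    {"dx":0.157,"dy":0,"dz":-0.003,"twist":0},
    {"dx":0.183,"dy":0,"dz":0.001,"twist":0},
    {"dx":0.209,"dy":0,"dz":0.006,"twist":0},
    {"dx":0.234,"dy":0,"dz":0.012,"twist":0}
  ]
}}

```text
t: 6.03
tool_pos: [0.4212, -0.1312, 0.0889]
eef_rot: [3.141, 0.001, 1.717]
contact_force: [-0.2, -0.6, 6.4]
width: 0.62
grasp_force: 4.0
```

```bash
python3 - <<'E'
from h import *
c=shot('scene','s1'); p=env.get_state()['tool_pos']; u,v=proj(c,[p])[0].astype(int); print(u,v)
a=c['color'][max(v-80,0):v+80,u-80:u+80,::-1]
c=shot('top','t1');u,v=proj(c,[p])[0].astype(int); b=c['color'][max(v-80,0):v+80,u-80:u+80,::-1]
cv2.imwrite('pics/c1.png',np.hstack([cv2.resize(x,(400,400),interpolation=cv2.INTER_CUBIC) for x in(a,b)]))
E
```

```text
300 171
```

View pics/c1.png

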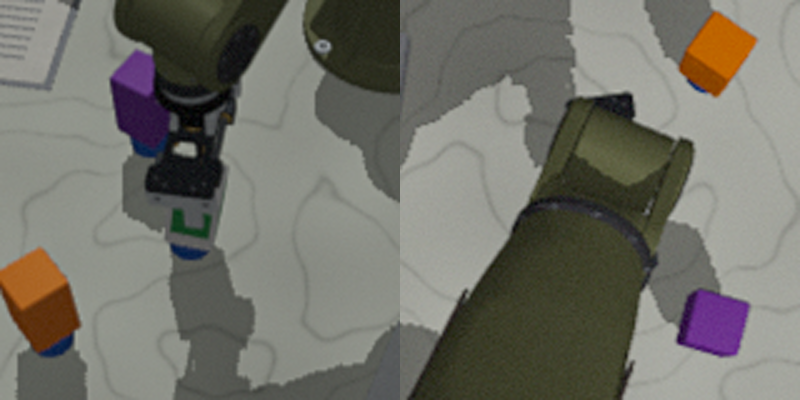

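```bash
python3 - <<'E'
from h import *
c=load('s1'); print(proj(c,[[.429,-.19,0.01],[.421,-.131,0.01],[.421,-.131,.108]]))
h=cv2.cvtColor(c['color'],cv2.COLOR_RGB2HSV); m=(h[...,0]>100)&(h[...,0]<125)&(h[...,1]>120); y,x=np.nonzero(m[170:215,270:330]); print(x.min()+270,x.max()+270,y.min()+170,y.max()+170,len(x))
E
```

```text
[[281.57378775 184.1420055 ]
 [301.20311841 186.94425658]
 [299.84430892 167.24768001]]
289 301 189 194 46
```

>>> {"op": "apply_moves", "data": {
  "series": [
    {"dx":0.03,"dy":0,"dz":0,"twist":0},
    {"dx":0.06,"dy":0,"dz":0,"twist":0}
  ]
}}

```text
t: 6.3
tool_pos: [0.4187, -0.1163, 0.0885]
eef_rot: [3.141, 0.0, 1.716]
contact_force: [-0.2, -0.2, -1.5]
width: 0.618
grasp_force: 4.0
```

>>> {"op": "apply_moves", "data": {
  "series": [
    {"dx":0.03,"dy":0,"dz":0.006,"twist":0}
  ]
}}

```text
t: 6.38
tool_pos: [0.4177, -0.1086, 0.0871]
eef_rot: [3.141, 0.0, 1.717]
contact_force: [-1.1, 0.0, 2.8]
width: 0.617
grasp_force: 4.0
```

```bash
python3 - <<'E'
from h import *
c=shot('scene','s2'); s=env.get_state(); p=s['tool_pos']; print(p,s['contact_force'],s['wrist_torque']); u,v=proj(c,[p])[0].astype(int); print(u,v)
h=cv2.cvtColor(c['color'],cv2.COLOR_RGB2HSV); m=(h[...,0]>100)&(h[...,0]<125)&(h[...,1]>120); m=m[170:215,270:340];y,x=np.nonzero(m); print(x.min()+270,x.max()+270,y.min()+170,y.max()+170,len(x))
g=(h[...,0]>50)&(h[...,0]<90)&(h[...,1]>90); g=g[140:215,270:340];y,x=np.nonzero(g);print(x.mean()+270,y.mean()+140,len(x))
cv2.imwrite('pics/c2.png',cv2.resize(c['color'][130:220,250:360,::-1],None,fx=6,fy=6,interpolation=cv2.INTER_CUBIC))
E
```

```text
[ 0.41741545 -0.10762033  0.08675391] [-0.18742245  1.27510224  2.24769276] [ 0.19710487 -0.10653092  0.00995152]
308 172
289 301 187 193 47
299.8588235294118 180.24705882352941 85
```

View pics/c2.png

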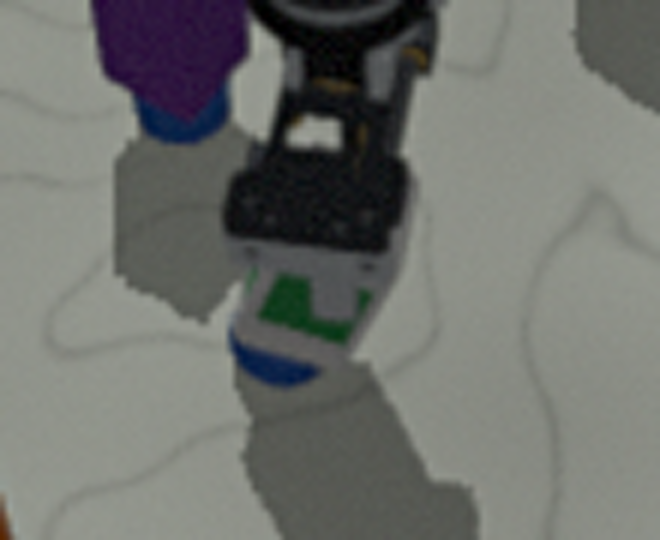

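The bottle is tilting about its cap rim: the cap stays at (289–303, 190) in the scene picture while the pads lead it, about 21° so far. I'll continue the arc.

>>> {"op": "apply_moves", "data": {
  "series": [
    {"dx":0.033,"dy":0,"dz":0.005,"twist":0},
    {"dx":0.066,"dy":0,"dz":0.012,"twist":0},
    {"dx":0.09,"dy":0,"dz":0.02,"twist":0},
    {"dx":0.113,"dy":0,"dz":0.028,"twist":0},
    {"dx":0.136,"dy":0,"dz":0.038,"twist":0},
    {"dx":0.158,"dy":0,"dz":0.05,"twist":0},
    {"dx":0.18,"dy":0,"dz":0.063,"twist":0},
    {"dx":0.2,"dy":0,"dz":0.077,"twist":0},
    {"dx":0.22,"dy":0,"dz":0.092,"twist":0},
    {"dx":0.239,"dy":0,"dz":0.108,"twist":0},
    {"dx":0.256,"dy":0,"dz":0.125,"twist":0}
  ]
}}

```text
t: 7.35
tool_pos: [0.4083, -0.0455, 0.0553]
eef_rot: [-3.142, -0.0, 1.717]
contact_force: [0.8, 1.7, 1.4]
width: 0.619
grasp_force: 4.0
```

```bash
python3 - <<'E'
from h import *
c=shot('scene','s3'); s=env.get_state(); p=s['tool_pos']; print(p,s['contact_force'],s['wrist_torque']); u,v=proj(c,[p])[0].astype(int); print(u,v)
h=cv2.cvtColor(c['color'],cv2.COLOR_RGB2HSV); m=(h[...,0]>100)&(h[...,0]<125)&(h[...,1]>120); m=m[170:215,270:350];y,x=np.nonzero(m); print(x.min()+270,x.max()+270,y.min()+170,y.max()+170,len(x))
cv2.imwrite('pics/c3.png',cv2.resize(c['color'][130:220,250:360,::-1],None,fx=6,fy=6,interpolation=cv2.INTER_CUBIC))
E
```

```text
[ 0.40782795 -0.04502259  0.05456587] [0.61810341 3.08107416 0.17222617] [ 0.42278983 -0.39263445  0.13968638]
330 182
294 340 170 192 101
```

View pics/c3.png

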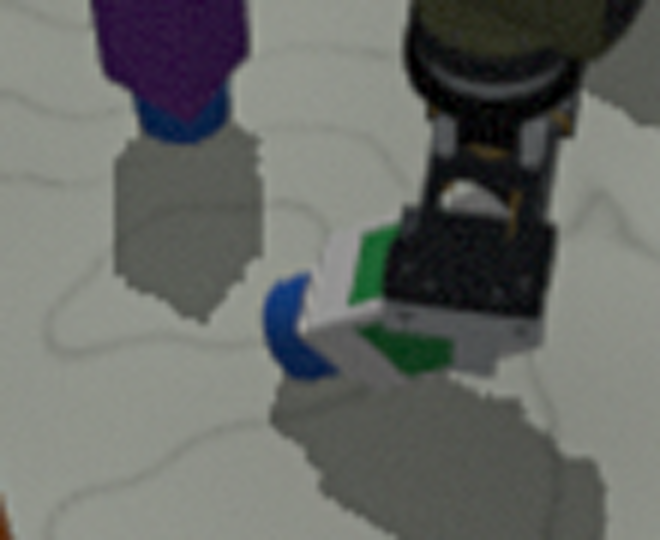

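Tilt is about 60°, with the cap at crop (300,330) still on the table and the body rising toward the pads. I'll finish the arc to lie it flat.

>>> {"op": "apply_moves", "data": {
  "series": [
    {"dx":0.017,"dy":0,"dz":0.018,"twist":0},
    {"dx":0.033,"dy":0,"dz":0.037,"twist":0},
    {"dx":0.048,"dy":0,"dz":0.058,"twist":0},
    {"dx":0.062,"dy":0,"dz":0.079,"twist":0},
    {"dx":0.074,"dy":0,"dz":0.101,"twist":0},
    {"dx":0.084,"dy":0,"dz":0.123,"twist":0},
    {"dx":0.092,"dy":0,"dz":0.143,"twist":0},
    {"dx":0.099,"dy":0,"dz":0.16,"twist":0},
    {"dx":0.104,"dy":0,"dz":0.175,"twist":0},
    {"dx":0.106,"dy":0,"dz":0.183,"twist":0},
    {"dx":0.106,"dy":0,"dz":0.183,"twist":0}
  ]
}}

```text
t: 8.32
tool_pos: [0.4043, -0.0198, 0.0095]
eef_rot: [-3.141, -0.0, 1.717]
contact_force: [-0.1, -1.2, -2.7]
width: 0.623
grasp_force: 4.0
```

```bash
python3 - <<'E'
from h import *
c=shot('scene','s4'); s=env.get_state(); p=s['tool_pos']; print(p,s['contact_force'],s['wrist_torque'],s['joint_positions'].round(2)); u,v=proj(c,[p])[0].astype(int); print(u,v)
a=cv2.resize(c['color'][140:220,280:380,::-1],None,fx=6,fy=6,interpolation=cv2.INTER_CUBIC)
cv2.imwrite('pics/c4.png',a); wshot('w4')
E
```

```text
[ 0.40448682 -0.01989754  0.00975396] [ 0.38209814  0.19858002 -2.13911959] [ 0.13115647 -0.11133901 -0.02194368] [-0.14  0.28  2.08 -0.    0.78 -0.29]
338 191
8.3667 [ 0.4045 -0.0199  0.0098] [-3.1413  0.      1.7169]
```

View pics/c4.png

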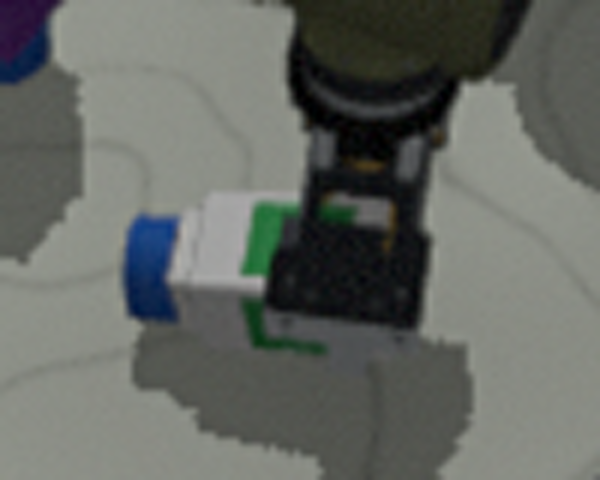

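It lies flat, with the cap end at crop (150,265). I'll let go.

>>> {"op": "apply_moves", "data": {
  "series": [
    {"dx":0,"dy":0,"dz":0.004,"twist":0},
    {"dx":0,"dy":0,"dz":0.004,"twist":0}
  ],
  "force": 3
}}

```text
t: 8.58
tool_pos: [0.4047, -0.0199, 0.009]
eef_rot: [3.141, 0.0, 1.717]
contact_force: [-0.1, 1.0, 0.5]
width: 0.615
grasp_force: 3.0
```

>>> {"op": "apply_moves", "data": {
  "series": [
    {"dx":0,"dy":0,"dz":0,"twist":0},
    {"dx":0,"dy":0,"dz":0,"twist":0},
    {"dx":0,"dy":0,"dz":0,"twist":0},
    {"dx":0,"dy":0,"dz":0,"twist":0},
    {"dx":0,"dy":0,"dz":0,"twist":0},
    {"dx":0,"dy":0,"dz":0,"twist":0},
    {"dx":0,"dy":0,"dz":0,"twist":0},
    {"dx":0,"dy":0,"dz":0,"twist":0}
  ],
  "grip": 0.75
}}

```text
t: 9.25
tool_pos: [0.4045, -0.0198, 0.0089]
eef_rot: [3.142, -0.0, 1.717]
contact_force: [-0.9, -0.1, 0.2]
width: 0.75
grasp_force: 0.0
```

```bash
python3 - <<'E'
from h import *
s=env.get_state(); print(s['tool_pos'],s['contact_force'],s['grasp_force'],s['width'])
c=shot('scene','s5'); h=cv2.cvtColor(c['color'],cv2.COLOR_RGB2HSV); m=((h[...,0]>100)&(h[...,0]<125)&(h[...,1]>120)); m[:170]=0;m[200:]=0;m[:,:290]=0;m[:,330:]=0;y,x=np.nonzero(m); print(x.min(),x.max(),y.min(),y.max(),len(x))
# predict cap silhouette, base at distance b ahead of tool
yaw=s['eef_rot'][2]; d=np.array([np.cos(yaw),np.sin(yaw),0]); e=np.array([-d[1],d[0],0]); p=s['tool_pos'].copy(); p[2]=0
for k in(75,80,85,90,95):
  P=[p-d*(k+dd)/1000+e*.026*np.cos(a)+np.array([0,0,.029+.026*np.sin(a)]) for dd in(0,24) for a in np.linspace(0,6.28,40)]
  q=proj(c,P); print(k,q.min(0).round(1),q.max(0).round(1))
E
```

```text
[ 0.40452619 -0.01980614  0.00894903] [-0.86846588 -0.13912096  0.15610506] 0.0 0.7503960167302914
303 311 176 193 121
75 [303.9 175.1] [315.  193.8]
80 [302.2 174.8] [313.4 193.6]
85 [300.5 174.6] [311.7 193.4]
90 [298.7 174.4] [310.  193.1]
95 [297.  174.2] [308.4 192.9]
```

Lying free at rest: the cap silhouette fits the prediction, and the grip was 27 mm from the base. I'll regrip near the cap end.

>>> {"op": "apply_moves", "data": {
  "series": [
    {"dx":-0.07,"dy":0,"dz":0,"twist":0},
    {"dx":-0.15,"dy":0,"dz":0,"twist":0},
    {"dx":-0.22,"dy":0,"dz":0,"twist":0},
    {"dx":-0.22,"dy":0,"dz":0,"twist":0},
    {"dx":-0.22,"dy":0,"dz":0,"twist":0}
  ],
  "grip": 0.85
}}

```text
t: 9.72
tool_pos: [0.4124, -0.0745, 0.0089]
eef_rot: [-3.141, -0.0, 1.715]
contact_force: [-0.2, 0.6, -0.1]
width: 0.851
grasp_force: 0.0
```

>>> {"op": "apply_moves", "data": {
  "series": [
    {"dx":0,"dy":0,"dz":0,"twist":0},
    {"dx":0,"dy":0,"dz":0,"twist":0},
    {"dx":0,"dy":0,"dz":0,"twist":0},
    {"dx":0,"dy":0,"dz":0,"twist":0},
    {"dx":0,"dy":0,"dz":0,"twist":0},
    {"dx":0,"dy":0,"dz":0,"twist":0}
  ],
  "grip": 0,
  "force": 4
}}

```text
t: 10.22
tool_pos: [0.4125, -0.0739, 0.009]
eef_rot: [-3.142, -0.0, 1.717]
contact_force: [0.1, 2.0, 0.4]
width: 0.614
grasp_force: 4.0
```

>>> {"op": "apply_moves", "data": {
  "series": [
    {"dx":0.008,"dy":0,"dz":-0.018,"twist":0},
    {"dx":0.016,"dy":0,"dz":-0.036,"twist":0},
    {"dx":0.025,"dy":0,"dz":-0.055,"twist":0},
    {"dx":0.036,"dy":0,"dz":-0.072,"twist":0},
    {"dx":0.048,"dy":0,"dz":-0.089,"twist":0},
    {"dx":0.06,"dy":0,"dz":-0.105,"twist":0},
    {"dx":0.074,"dy":0,"dz":-0.12,"twist":0},
    {"dx":0.088,"dy":0,"dz":-0.135,"twist":0},
    {"dx":0.102,"dy":0,"dz":-0.148,"twist":0},
    {"dx":0.118,"dy":0,"dz":-0.161,"twist":0},
    {"dx":0.135,"dy":0,"dz":-0.173,"twist":0},
    {"dx":0.151,"dy":0,"dz":-0.184,"twist":0}
  ]
}}

```text
t: 11.22
tool_pos: [0.4069, -0.0364, 0.0552]
eef_rot: [-3.142, -0.0, 1.717]
contact_force: [0.3, -0.6, -2.3]
width: 0.616
grasp_force: 4.0
```

```bash
cat >> h.py <<'E'
def capfit(f,b,ths,x0,x1):
    "cap pixels in the scene view against predictions, grasp b from base, tilt th (90 = upright)"
    s=env.get_state(); print(s['t'],s['tool_pos'].round(4),s['contact_force'].round(1),s['width'],s['grasp_force'])
    c=shot('scene',f); h=cv2.cvtColor(c['color'],cv2.COLOR_RGB2HSV); m=((h[...,0]>100)&(h[...,0]<125)&(h[...,1]>120)); m[:130]=0;m[215:]=0;m[:,:x0]=0;m[:,x1:]=0;y,x=np.nonzero(m); print('cap',x.min(),x.max(),y.min(),y.max(),len(x))
    g=((h[...,0]>50)&(h[...,0]<90)&(h[...,1]>90)); g[:130]=0;g[215:]=0;g[:,:x0]=0;g[:,x1:]=0;y,x=np.nonzero(g); print('label',x.min(),x.max(),y.min(),y.max(),len(x))
    yaw=s['eef_rot'][2]; d=np.array([np.cos(yaw),np.sin(yaw),0]); e=np.array([-d[1],d[0],0]); G=s['tool_pos']+[0,0,.0188]
    for th in ths:
        t=np.radians(th); a=-d*np.cos(t)+np.array([0,0,np.sin(t)]); n=np.cross(a,e)
        P=[G+a*(k-b)/1000+e*.026*np.cos(w)+n*.026*np.sin(w) for k in(106,130) for w in np.linspace(0,6.28,40)]
        q=proj(c,P); B=G-a*b/1000; print(th,q.min(0).round(1),q.max(0).round(1),'lowest base edge z',round(B[2]-.029*np.cos(t),4))
E
python3 -c "
from h import *
capfit('s6',82,(0,10,20,30,40,50),290,360)"
```

```text
11.2167 [ 0.4069 -0.0364  0.0552] [ 0.3 -0.6 -2.3] 0.6157328165055977 3.998532146215439
cap 315 348 140 184 52
label 320 355 139 193 247
0 [315.5 167.3] [326.7 186.8] lowest base edge z 0.045
10 [315.1 165.8] [327.7 185.8] lowest base edge z 0.0312
20 [314.5 164.4] [329.5 184.8] lowest base edge z 0.0187
30 [314.4 163.2] [331.6 183.9] lowest base edge z 0.0079
40 [314.8 162.3] [333.7 183. ] lowest base edge z -0.0009
50 [315.8 161.6] [335.9 182.2] lowest base edge z -0.0074
```

```bash
cat >> h.py <<'E'
def fit(f,b,x0,x1,y0,y1,show=0):
    s=env.get_state(); c=load(f); im=c['color'].astype(int)
    m=(im[...,2]>im[...,0]+25)&(im[...,2]>im[...,1]+12); k=np.zeros_like(m);k[y0:y1,x0:x1]=1; m&=k; print(m.sum())
    yaw=s['eef_rot'][2]; d=np.array([np.cos(yaw),np.sin(yaw),0]); e=np.array([-d[1],d[0],0]); G=s['tool_pos']+[0,0,.0188]; out=[]
    def poly(P): 
        z=np.zeros(m.shape,np.uint8); cv2.fillConvexPoly(z,cv2.convexHull((proj(c,P)*16).round().astype(np.int32)),1,shift=4); return z>0
    for th in range(-10,121,5):
        t=np.radians(th); a=-d*np.cos(t)+np.array([0,0,np.sin(t)]); n=np.cross(a,e)
        cap=poly([G+a*(k-b)/1000+e*.026*np.cos(w)+n*.026*np.sin(w) for k in(106,130) for w in np.linspace(0,6.28,40)])
        sh=poly([G+a*(k-b)/1000+e*h*i+n*h*j for k,h in((0,.029),(96,.029),(106,.022)) for i in(1,-1) for j in(1,-1)])
        R=cv2.Rodrigues(c['rvec'])[0]; C=-R.T@c['tvec'].ravel(); 
        if (C-G)@a<0: cap&=~sh
        else: pass
        out.append((round((cap&m).sum()/max(1,(cap|m).sum()),3),th))
    print(sorted(out)[::-1][:5])
E
python3 - <<'E'
from h import *
im=load('s6')['color'].astype(int)
fit('s6',82,305,345,155,192)
for y in range(156,192,3): print(y,[tuple(im[y,x]) if 0 else ''.join('B' if (p[2]>p[0]+25 and p[2]>p[1]+12) else 'G' if p[1]>p[0]+15 and p[1]>p[2]+5 else 'k' if p.sum()<120 else '.' for p in im[y,305:360])])
E
```

```text
46
[(np.float64(0.241), -10), (np.float64(0.227), -5), (np.float64(0.183), 0), (np.float64(0.131), 20), (np.float64(0.13), 15)]
156 ['........................kkkkkk.kkkk....................']
159 ['....................kkkkkkkkkkkkkkkkkkkk...............']
162 ['....................kk.......kkkkkkkkkk................']
165 ['...................kkk.............kkk.................']
168 ['............BBB...kkkkkkkkkkkkkkkkkkkkkkk.G............']
171 ['...........BBBkkkkkkkkkkkkkkkkkkkkkkkkkkkGGGGGGGGGGG...']
174 ['...........BBkkkkkkkkkkkkkkkkkkkkkkkkkkkkGGGGGGGGGG....']
177 ['..........BBBkkkkkkkkkkkkkkkkkkkkkkkkkkkGGGGGGGGGGG....']
180 ['..........BB.kkkkkkkkkkkkkkkkkkkkkkkkkkGGGGGGGGGGG.....']
183 ['..........BBB.....................kkkk.................']
186 ['.......................................GGGGGGGGGG......']
189 ['...............................GGGGGGGGGGGGGGGGGG......']
```

It was lifted nearly level instead of pivoting, because the lever is too short there. I'll lay it back down and take it by the cap, where the lever is much longer.

>>> {"op": "apply_moves", "data": {
  "series": [
    {"dx":-0.03,"dy":0,"dz":0.03,"twist":0},
    {"dx":-0.06,"dy":0,"dz":0.06,"twist":0},
    {"dx":-0.09,"dy":0,"dz":0.09,"twist":0},
    {"dx":-0.11,"dy":0,"dz":0.115,"twist":0},
    {"dx":-0.125,"dy":0,"dz":0.135,"twist":0},
    {"dx":-0.135,"dy":0,"dz":0.155,"twist":0},
    {"dx":-0.145,"dy":0,"dz":0.17,"twist":0},
    {"dx":-0.15,"dy":0,"dz":0.184,"twist":0},
    {"dx":-0.15,"dy":0,"dz":0.184,"twist":0},
    {"dx":-0.15,"dy":0,"dz":0.184,"twist":0}
  ],
  "force": 3
}}

```text
t: 12.1
tool_pos: [0.4125, -0.0739, 0.0089]
eef_rot: [-3.141, -0.0, 1.717]
contact_force: [-0.9, -0.1, -2.6]
width: 0.618
grasp_force: 3.0
```

>>> {"op": "apply_moves", "data": {
  "series": [
    {"dx":0,"dy":0,"dz":0,"twist":0},
    {"dx":0,"dy":0,"dz":0,"twist":0},
    {"dx":0,"dy":0,"dz":0,"twist":0},
    {"dx":0,"dy":0,"dz":0,"twist":0},
    {"dx":0,"dy":0,"dz":0,"twist":0},
    {"dx":0,"dy":0,"dz":0,"twist":0},
    {"dx":0,"dy":0,"dz":0,"twist":0},
    {"dx":0,"dy":0,"dz":0,"twist":0}
  ],
  "grip": 0.78
}}

```text
t: 12.77
tool_pos: [0.4125, -0.074, 0.009]
eef_rot: [3.142, 0.0, 1.717]
contact_force: [0.1, -0.4, 0.0]
width: 0.781
grasp_force: 0.0
```

```bash
python3 - <<'E'
from h import *
capfit('s7',82,(-5,0,5),290,330)
im=load('s7')['color'].astype(int)
for y in range(170,206,3): print(y,''.join('B' if (p[2]>p[0]+25 and p[2]>p[1]+12) else 'G' if p[1]>p[0]+15 and p[1]>p[2]+5 else 'k' if p.sum()<120 else '.' for p in im[y,290:350]))
E
```

```text
12.7667 [ 0.4125 -0.074   0.009 ] [ 0.1 -0.4  0. ] 0.7810682008737839 0.0
cap 303 322 151 184 20
label 308 329 152 199 35
-5 [302.4 175.9] [314.  194.3] lowest base edge z 0.006
0 [302.6 175.2] [313.8 193.9] lowest base edge z -0.0012
5 [302.6 174.4] [313.9 193.4] lowest base edge z -0.0083
170 .....................kk.......kkkkkkkkkk....................
173 ....................kk.............kkkk.....................
176 ..............BBB..kkk............kkkk..GGGGG....G..........
179 ..............BBkkkkkkkkkkkkkkkkkkkkkkkkkGGGGGGGGGGG........
182 .............BkkkkkkkkkkkkkkkkkkkkkkkkkkkGGGGGGGGGGG........
185 .............kkkkkkkkkkkkkkkkkkkkkkkkkkkGGGGGGGGGGG.........
188 ..............kkkkkkkkkkkkkkkkk.kkkkkkkk.GGGGGGGGGG.........
191 .............B..................kkkkkk......................
194 .......................................GGGGGGGGGGG..........
197 .................................GGGGGGGGGGGGGGGGG..........
200 ..........................................GGGGGGGG..........
203 ............................................................
```

>>> {"op": "apply_moves", "data": {
  "series": [
    {"dx":-0.07,"dy":0,"dz":0,"twist":0},
    {"dx":-0.14,"dy":0,"dz":0,"twist":0},
    {"dx":-0.14,"dy":0,"dz":0,"twist":0},
    {"dx":-0.14,"dy":0,"dz":0,"twist":0}
  ]
}}

```text
t: 13.15
tool_pos: [0.4175, -0.1088, 0.0089]
eef_rot: [-3.141, -0.0, 1.715]
contact_force: [-0.3, 0.0, 0.5]
width: 0.779
grasp_force: 0.0
```

>>> {"op": "apply_moves", "data": {
  "series": [
    {"dx":0,"dy":0,"dz":0,"twist":0},
    {"dx":0,"dy":0,"dz":0,"twist":0},
    {"dx":0,"dy":0,"dz":0,"twist":0},
    {"dx":0,"dy":0,"dz":0,"twist":0},
    {"dx":0,"dy":0,"dz":0,"twist":0},
    {"dx":0,"dy":0,"dz":0,"twist":0}
  ],
  "grip": 0,
  "force": 3
}}

```text
t: 13.65
tool_pos: [0.4175, -0.1083, 0.0089]
eef_rot: [-3.141, -0.0, 1.717]
contact_force: [0.1, 1.9, 0.7]
width: 0.555
grasp_force: 3.0
```

>>> {"op": "apply_moves", "data": {
  "series": [
    {"dx":0.005,"dy":0,"dz":-0.02,"twist":0},
    {"dx":0.012,"dy":0,"dz":-0.04,"twist":0},
    {"dx":0.019,"dy":0,"dz":-0.06,"twist":0},
    {"dx":0.027,"dy":0,"dz":-0.08,"twist":0},
    {"dx":0.036,"dy":0,"dz":-0.099,"twist":0},
    {"dx":0.046,"dy":0,"dz":-0.117,"twist":0},
    {"dx":0.057,"dy":0,"dz":-0.135,"twist":0},
    {"dx":0.068,"dy":0,"dz":-0.153,"twist":0},
    {"dx":0.081,"dy":0,"dz":-0.17,"twist":0},
    {"dx":0.094,"dy":0,"dz":-0.186,"twist":0},
    {"dx":0.107,"dy":0,"dz":-0.202,"twist":0},
    {"dx":0.121,"dy":0,"dz":-0.218,"twist":0}
  ]
}}

```text
t: 14.65
tool_pos: [0.4131, -0.0783, 0.0638]
eef_rot: [-3.141, -0.0, 1.717]
contact_force: [0.9, 0.9, -1.5]
width: 0.551
grasp_force: 3.2
```

```bash
cat >> h.py <<'E'
def asc(f,x0,x1,y0,y1,st=2):
    im=load(f)['color'].astype(int)
    for y in range(y0,y1,st): print(y,''.join('B' if (p[2]>p[0]+25 and p[2]>p[1]+12) else 'G' if p[1]>p[0]+15 and p[1]>p[2]+5 else 'k' if p.sum()<120 else '#' if p.sum()>420 else '.' for p in im[y,x0:x1]))
def model(f,b,ths):
    s=env.get_state(); c=load(f); yaw=s['eef_rot'][2]; d=np.array([np.cos(yaw),np.sin(yaw),0]); e=np.array([-d[1],d[0],0]); G=s['tool_pos']+[0,0,.0188]
    for th in ths:
        t=np.radians(th); a=-d*np.cos(t)+np.array([0,0,np.sin(t)]); n=np.cross(a,e)
        print(th,'base corners',proj(c,[G-a*b/1000+e*.029*i+n*.029*j for i,j in((1,1),(1,-1),(-1,-1),(-1,1))]).round(0).tolist(),'minz',round(G[2]-b/1000*np.sin(t)-.029*np.cos(t),4))
E
python3 - <<'E'
from h import *
capfit('s8',117,(0,15,30),290,330)
asc('s8',300,370,160,210,3); model('s8',117,(0,10,20,30,40))
E
```

```text
14.65 [ 0.4131 -0.0783  0.0638] [ 0.9  0.9 -1.5] 0.5513116421999876 3.2490494355442934
cap 306 327 138 177 16
label 302 329 136 193 24
0 [312.8 165.2] [324.2 184.7] lowest base edge z 0.0536
15 [311.8 164.8] [325.5 185. ] lowest base edge z 0.0243
30 [310.2 164.6] [327.2 185.1] lowest base edge z -0.001
160 ####....kkk.......kkkkkkkkkk..##..#...###.##.#.....################...
163 .##....kkkkkkkkkkkkkkkkkkkkkk..####.########.#........##############..
166 #..kkkkkkkkkkkkkkkkkkkkkkkkkk....###########...........###############
169 ..kkkkkkkkkkkkkkkkkkkkkkkkkkk........####.......#.........############
172 .kkkkkkkkkkkkkkkkkkkkkkkkkkkk.........GGGG.############......#########
175 .kkkkkkkkkkkkkkkkkk.kkkkkkkk..........GGGGGGGGGG..###########.....####
178 ................kkkkkkkkkkk...........GGGGGGGGGGGGGGGG############....
181 #....................................GGGGGGGGGGGGGGGG.###..###########
184 ..###########.........................GGGGGGGGGGGGGGG#####..##..###.##
187 ###.####..###...............................GGGGGGGG.####..#..##.#.#.#
190 ####.#.#.......................GGGGGGGGGG
[... 245 characters left out ...]
.........
202 ......#....#..........................................................
205 ......................................................................
208 .##.#....#............................................................
0 base corners [[361.0, 178.0], [363.0, 166.0], [360.0, 183.0], [359.0, 195.0]] minz 0.0541
10 base corners [[358.0, 182.0], [363.0, 170.0], [361.0, 187.0], [356.0, 198.0]] minz 0.0343
20 base corners [[354.0, 185.0], [362.0, 175.0], [360.0, 192.0], [352.0, 201.0]] minz 0.0159
30 base corners [[349.0, 187.0], [360.0, 179.0], [358.0, 195.0], [347.0, 203.0]] minz -0.0005
40 base corners [[344.0, 189.0], [357.0, 182.0], [355.0, 199.0], [341.0, 205.0]] minz -0.0143
```

>>> {"op": "apply_moves", "data": {
  "series": [
    {"dx":0.015,"dy":0,"dz":-0.015,"twist":0},
    {"dx":0.031,"dy":0,"dz":-0.029,"twist":0},
    {"dx":0.047,"dy":0,"dz":-0.043,"twist":0},
    {"dx":0.063,"dy":0,"dz":-0.056,"twist":0},
    {"dx":0.08,"dy":0,"dz":-0.067,"twist":0},
    {"dx":0.098,"dy":0,"dz":-0.078,"twist":0},
    {"dx":0.116,"dy":0,"dz":-0.089,"twist":0},
    {"dx":0.135,"dy":0,"dz":-0.099,"twist":0},
    {"dx":0.154,"dy":0,"dz":-0.107,"twist":0},
    {"dx":0.174,"dy":0,"dz":-0.115,"twist":0},
    {"dx":0.193,"dy":0,"dz":-0.122,"twist":0},
    {"dx":0.213,"dy":0,"dz":-0.129,"twist":0}
  ]
}}

```text
t: 15.7
tool_pos: [0.4053, -0.0254, 0.0958]
eef_rot: [-3.142, -0.0, 1.717]
contact_force: [0.5, 0.0, -0.0]
width: 0.552
grasp_force: 4.5
```

```bash
python3 - <<'E'
from h import *
capfit('s9',117,(45,60,75),290,360)
c=load('s9'); cv2.imwrite('pics/c9.png',cv2.resize(c['color'][120:220,280:390,::-1],None,fx=6,fy=6,interpolation=cv2.INTER_CUBIC)); model('s9',117,(30,40,50,60,70))
E
```

```text
15.7 [ 0.4053 -0.0254  0.0958] [ 0.5  0.  -0. ] 0.5516161270366353 4.517772203907953
cap 328 350 133 171 24
label 327 359 131 198 194
45 [328.1 160.1] [348.2 181. ] lowest base edge z 0.0114
60 [327.6 160.2] [348.7 180.9] lowest base edge z -0.0012
75 [327.9 160.2] [348.5 180.8] lowest base edge z -0.0059
30 base corners [[368.0, 183.0], [380.0, 175.0], [379.0, 192.0], [366.0, 200.0]] minz 0.0311
40 base corners [[362.0, 185.0], [377.0, 178.0], [375.0, 195.0], [360.0, 202.0]] minz 0.0173
50 base corners [[356.0, 187.0], [372.0, 181.0], [370.0, 198.0], [354.0, 203.0]] minz 0.0065
60 base corners [[349.0, 187.0], [367.0, 184.0], [365.0, 201.0], [347.0, 203.0]] minz -0.0011
70 base corners [[342.0, 187.0], [361.0, 186.0], [359.0, 202.0], [340.0, 203.0]] minz -0.0051
```

View pics/c9.png

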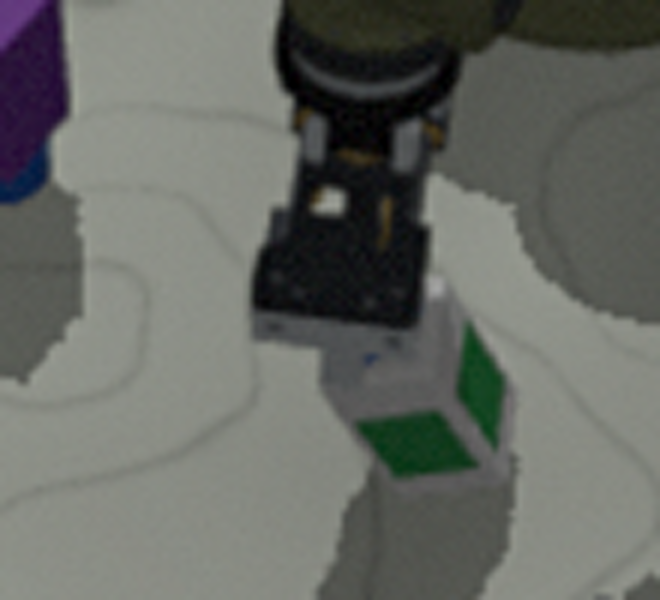

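The base edge is on the table at crop (380–490,485) and the tilt is about 65°. I'll finish to upright.

>>> {"op": "apply_moves", "data": {
  "series": [
    {"dx":0.02,"dy":0,"dz":-0.004,"twist":0},
    {"dx":0.041,"dy":0,"dz":-0.008,"twist":0},
    {"dx":0.062,"dy":0,"dz":-0.011,"twist":0},
    {"dx":0.083,"dy":0,"dz":-0.013,"twist":0},
    {"dx":0.104,"dy":0,"dz":-0.014,"twist":0},
    {"dx":0.125,"dy":0,"dz":-0.014,"twist":0},
    {"dx":0.146,"dy":0,"dz":-0.014,"twist":0},
    {"dx":0.167,"dy":0,"dz":-0.013,"twist":0},
    {"dx":0.185,"dy":0,"dz":-0.011,"twist":0},
    {"dx":0.2,"dy":0,"dz":-0.009,"twist":0},
    {"dx":0.215,"dy":0,"dz":-0.006,"twist":0},
    {"dx":0.225,"dy":0,"dz":-0.003,"twist":0}
  ]
}}

```text
t: 16.75
tool_pos: [0.3972, 0.03, 0.0965]
eef_rot: [3.142, 0.0, 1.717]
contact_force: [-3.8, -4.3, 11.2]
width: 0.554
grasp_force: 6.2
```

```bash
python3 - <<'E'
from h import *
capfit('s10',117,(80,90,100),310,390)
model('s10',117,(70,80,85,90,95)); asc('s10',330,390,160,216,2)
E
```

```text
16.75 [0.3972 0.03   0.0965] [-3.8 -4.3 11.2] 0.5543616434341425 6.179911171857384
cap 347 378 130 182 25
label 349 379 132 201 158
80 [348.7 162.7] [368.7 183.4] lowest base edge z -0.0049
90 [349.  162.6] [368.9 183.4] lowest base edge z -0.0017
100 [348.5 162.6] [369.4 183.5] lowest base edge z 0.0051
70 base corners [[361.0, 189.0], [380.0, 188.0], [378.0, 205.0], [359.0, 206.0]] minz -0.0045
80 base corners [[354.0, 188.0], [373.0, 189.0], [371.0, 206.0], [352.0, 205.0]] minz -0.0049
85 base corners [[350.0, 188.0], [370.0, 189.0], [368.0, 206.0], [348.0, 204.0]] minz -0.0037
90 base corners [[347.0, 187.0], [366.0, 189.0], [364.0, 206.0], [345.0, 203.0]] minz -0.0016
95 base corners [[344.0, 186.0], [363.0, 189.0], [361.0, 206.0], [341.0, 202.0]] minz 0.0014
160 .....................kkkkkkkkkkkkkkkk.kkkkkk................
162 ....................kkkkkkkkkkkkkkkkk.kkkkkk................
164 .................kkkkkkkkkkkkkkkkkkkkkkkkkkk................
166 .................kkkkkkkkkkkkkkkkkkkkkkkkkkk................
168 ................kkkkkkkkkkkkkkkkkkkkkkkkkkkk................

[... 794 characters left out ...]
...........GGGGGGGGGGGGGGGG.......................
196 .....................GGGGGGGGGGGGGGGG.......................
198 ....................GGGGGGGGGGGGGGGG........................
200 .....................GGGGGGGGGGGGGGG........................
202 ............................................................
204 ............................................................
206 ............................................................
208 ............................................................
210 ............................................................
212 ............................................................
214 ............................................................
```

>>> {"op": "apply_moves", "data": {
  "series": [
    {"dx":0.004,"dy":0,"dz":-0.004,"twist":0},
    {"dx":0.008,"dy":0,"dz":-0.006,"twist":0},
    {"dx":0.008,"dy":0,"dz":-0.006,"twist":0}
  ]
}}

```text
t: 17.05
tool_pos: [0.3969, 0.0318, 0.098]
eef_rot: [-3.142, -0.0, 1.717]
contact_force: [-0.7, -0.1, -3.0]
width: 0.552
grasp_force: 3.5
```

>>> {"op": "apply_moves", "data": {
  "series": [
    {"dx":0,"dy":0,"dz":0,"twist":0},
    {"dx":0,"dy":0,"dz":0,"twist":0},
    {"dx":0,"dy":0,"dz":0,"twist":0},
    {"dx":0,"dy":0,"dz":0,"twist":0},
    {"dx":0,"dy":0,"dz":0,"twist":0},
    {"dx":0,"dy":0,"dz":0,"twist":0},
    {"dx":0,"dy":0,"dz":0,"twist":0}
  ],
  "grip": 0.8
}}

```text
t: 17.63
tool_pos: [0.397, 0.0316, 0.098]
eef_rot: [3.142, -0.0, 1.717]
contact_force: [-0.6, 0.1, 0.3]
width: 0.798
grasp_force: 0.0
```

```bash
python3 - <<'E'
from h import *
capfit('s11',117,(80,90,100),310,390)
model('s11',117,(85,90,95)); asc('s11',330,390,172,212,2)
c=load('s11')
E
```

```text
17.6333 [0.397  0.0316 0.098 ] [-0.6  0.1  0.3] 0.7984870976482764 0.0
cap 348 378 133 182 25
label 351 379 132 201 157
80 [349.4 162.4] [369.4 183.2] lowest base edge z -0.0035
90 [349.6 162.4] [369.6 183.2] lowest base edge z -0.0002
100 [349.2 162.3] [370.1 183.3] lowest base edge z 0.0066
85 base corners [[351.0, 188.0], [370.0, 189.0], [369.0, 206.0], [349.0, 204.0]] minz -0.0023
90 base corners [[348.0, 187.0], [367.0, 189.0], [365.0, 206.0], [345.0, 203.0]] minz -0.0003
95 base corners [[344.0, 186.0], [363.0, 189.0], [361.0, 206.0], [342.0, 202.0]] minz 0.0027
172 ..............#..kkkkkkkkkkkkkkkkkkkkkkkkkkk..#.............
174 ...................kkkkkkkkkkkkkkkkkkkkkkkkk..#.............
176 ...................................kkkkkkkkk.#..............
178 ............................................................
180 .....................##.....................................
182 .....................##..........BBB........................
184 .....................##.....................................
186 ............................................................
188 ............................................................
190 ............................................................
192 ......................GGGGGGGG..............................
194 ......................GGGGGGGGGGGGGGG.......................
196 .....................GGGGGGGGGGGGGGGG.......................
198 .....................GGGGGGGGGGGGGGGG.......................
200 .....................GGGGGGGGGGGGGGG........................
202 ............................................................
204 ............................................................
206 ............................................................
208 ............................................................
210 ............................................................
```

>>> {"op": "apply_moves", "data": {
  "series": [
    {"dx":0,"dy":0,"dz":0.05,"twist":0},
    {"dx":0,"dy":0,"dz":0.1,"twist":0},
    {"dx":0,"dy":0,"dz":0.15,"twist":0},
    {"dx":0,"dy":0,"dz":0.16,"twist":0},
    {"dx":0,"dy":0,"dz":0.16,"twist":0}
  ]
}}

```text
t: 18.1
tool_pos: [0.3966, 0.0316, 0.0575]
eef_rot: [-3.14, -0.0, 1.717]
contact_force: [0.4, -0.6, 0.4]
width: 0.799
grasp_force: 0.0
```

>>> {"op": "apply_moves", "data": {
  "series": [
    {"dx":0,"dy":0,"dz":0,"twist":0},
    {"dx":0,"dy":0,"dz":0,"twist":0},
    {"dx":0,"dy":0,"dz":0,"twist":0},
    {"dx":0,"dy":0,"dz":0,"twist":0},
    {"dx":0,"dy":0,"dz":0,"twist":0},
    {"dx":0,"dy":0,"dz":0,"twist":0},
    {"dx":0,"dy":0,"dz":0,"twist":0}
  ],
  "grip": 0,
  "force": 15
}}

```text
t: 18.68
tool_pos: [0.3973, 0.0316, 0.0585]
eef_rot: [3.141, 0.0, 1.717]
contact_force: [-1.2, 0.3, 6.5]
width: 0.618
grasp_force: 15.0
```

```bash
python3 - <<'E'
from h import *
wshot('w12'); asc('w12',255,385,150,290,5)
# mat / riser / lids from first pictures
for f,n in(('top0','top'),('scene0','scene')):
    c=load(f); im=c['color'].astype(int)
    for k,z,m,box in(('mat',.042,im.sum(2)<110,(150,215,160,210) if n=='top' else (425,485,250,300)),('jar',.115,(im[...,0]>150)&(im[...,1]<70),(215,250,170,205) if n=='top' else(385,420,225,255))):
        x0,x1,y0,y1=box; y,x=np.nonzero(m[y0:y1,x0:x1]); P=np.array([back(c,(u+x0,v+y0),z) for u,v in zip(x,y)])
        print(n,k,P.mean(0).round(4),((P.max(0)-P.min(0))[:2]).round(3),((P.max(0)+P.min(0))[:2]/2).round(4))
E
```

```text
18.6833 [0.3973 0.0316 0.0585] [3.1407e+00 2.0000e-04 1.7169e+00]
150 ###..##############################################################################################################...............
155 ###################################################################################################...............................
160 ###############################################################################...................................................
165 ##########################################################........................................................................
170 ########################################..........................................................................................
175 ############################......................................................................................................
180 ########################........GGGGGGGGGGGGGGGGGGGGGGGGGGGGGGGGGGGGGGGGGGGGGGGGGGGGGGGGGGGGGGGGGGG...............................
185 #####################........GGGGGGGGGGGGGGGGGGGGGGGGGGGGGGGGGGGGGGGGGGGGGGGGGGGGGGGG
[... 2430 characters left out ...]
BBBBBBBBBBBBBBBBBBBBBBBBBBBBBBBBBBBBBBBBBBBkk
280 kkkkBBBBBBBBBBBBBBBBBBBBBBBBBBBBBBBBBBBBBBBBBBBBBBBBBBBBBBBBBBBBBBBBBBBBBBBBBBBBBBBBBBBBBBBBBBBBBBBBBBBBBBBBBBBBBBBBBBBBBBBBBBBBkk
285 kkkBBBBBBBBBBBBBBBBBBBBBBBBBBBBBBBBBBBBBBBBBBBBBBBBBBBBBBBBBBBBBBBBBBBBBBBBBBBBBBBBBBBBBBBBBBBBBBBBBBBBBBBBBBBBBBBBBBBBBBBBBBBBBBk
top mat [0.5729 0.331  0.042 ] [0.113 0.114] [0.5727 0.3308]
top jar [0.5533 0.1826 0.115 ] [0.051 0.049] [0.5537 0.1823]
scene mat [0.5762 0.3332 0.042 ] [0.114 0.115] [0.5748 0.3323]<stdin>:8: RuntimeWarning: Mean of empty slice.
  ret = ret.dtype.type(ret / rcount)
Traceback (most recent call last):
ValueError: zero-size array to reduction operation maximum which has no identity
```

```bash
python3 - <<'E'
from h import *
im=load('w12')['color'].astype(int); col=im[195:245,320]; B=[(195+i) for i,p in enumerate(col) if p[2]>p[0]+25 and p[2]>p[1]+12]; print(B[0])
q=np.load('pics/w12_s.npz'); yaw=q['r'][2]; d=np.array([np.cos(yaw),np.sin(yaw)])
for z in(.13,.106): P=wback('w12',(320,B[0]),z); print(z,P, (P[:2]-q['p'][:2])@d-.026)
e=np.array([.574,.332])-q['p'][:2]; print(e, e@d, e@[d[1],-d[0]])
E
```

```text
217
0.13 [0.3920956  0.07038609 0.13      ] 0.013103348189520535
0.106 [0.39319808 0.06297913 0.106     ] 0.005614805420575884
[0.17673887 0.30037823] 0.27145371050667494 0.2185785665982031
```

>>> {"op": "apply_moves", "data": {
  "series": [
    {"dx":0,"dy":0,"dz":-0.1,"twist":0},
    {"dx":0,"dy":0,"dz":-0.2,"twist":0},
    {"dx":0,"dy":0,"dz":-0.3,"twist":0},
    {"dx":0.05,"dy":0,"dz":-0.4,"twist":0},
    {"dx":0.12,"dy":0,"dz":-0.5,"twist":0},
    {"dx":0.2,"dy":0,"dz":-0.56,"twist":0},
    {"dx":0.3,"dy":0.05,"dz":-0.56,"twist":0},
    {"dx":0.4,"dy":0.1,"dz":-0.56,"twist":0},
    {"dx":0.5,"dy":0.15,"dz":-0.56,"twist":0},
    {"dx":0.58,"dy":0.2,"dz":-0.56,"twist":0},
    {"dx":0.6,"dy":0.2,"dz":-0.56,"twist":0},
    {"dx":0.6,"dy":0.2,"dz":-0.56,"twist":0}
  ],
  "force": 20
}}

```text
t: 19.73
tool_pos: [0.4242, 0.1882, 0.1974]
eef_rot: [-3.14, 0.0, 1.719]
contact_force: [-0.2, 0.4, -2.1]
width: 0.619
grasp_force: 20.0
```

>>> {"op": "apply_moves", "data": {
  "series": [
    {"dx":0.06,"dy":0.08,"dz":0,"twist":0},
    {"dx":0.12,"dy":0.17,"dz":0,"twist":0},
    {"dx":0.18,"dy":0.26,"dz":0,"twist":0},
    {"dx":0.24,"dy":0.35,"dz":0,"twist":0},
    {"dx":0.3,"dy":0.44,"dz":0,"twist":0},
    {"dx":0.36,"dy":0.52,"dz":0,"twist":0},
    {"dx":0.42,"dy":0.6,"dz":0,"twist":0},
    {"dx":0.46,"dy":0.65,"dz":0,"twist":0},
    {"dx":0.462,"dy":0.674,"dz":0,"twist":0},
    {"dx":0.462,"dy":0.674,"dz":0,"twist":0},
    {"dx":0.462,"dy":0.674,"dz":0,"twist":0}
  ]
}}

```text
t: 20.65
tool_pos: [0.5743, 0.3248, 0.1978]
eef_rot: [-3.141, 0.0, 1.716]
contact_force: [0.0, 0.2, -1.9]
width: 0.614
grasp_force: 20.0
```

```bash
python3 - <<'E'
from h import *
wshot('w13'); s=env.get_state(); print(s['contact_force'],s['joint_positions'].round(2))
yaw=s['eef_rot'][2]; d=np.array([np.cos(yaw),np.sin(yaw)]); e=np.array([.574,.332])-s['tool_pos'][:2]; print(e@d-.006,e@[d[1],-d[0]])
c=load('w13'); im=c['color'].astype(int); col=im[190:250,320]; print([(190+i) for i,p in enumerate(col) if p[2]>p[0]+25 and p[2]>p[1]+12][0])
c=shot('scene','s13'); print(proj(c,[[*s['tool_pos'][:2],.042]])) 
E
```

```text
20.65 [0.5743 0.3248 0.1978] [-3.1408e+00  4.0000e-04  1.7160e+00]
[-0.24530391  1.02298742 -2.51941907] [ 0.46  0.56  1.18 -0.    1.41  0.31]
0.001034404555883297 0.0008891130255765183
217
[[452.0869966  273.04222097]]
```

>>> {"op": "apply_moves", "data": {
  "series": [
    {"dx":0.004,"dy":0.004,"dz":0.08,"twist":0},
    {"dx":0.004,"dy":0.004,"dz":0.16,"twist":0},
    {"dx":0.004,"dy":0.004,"dz":0.24,"twist":0},
    {"dx":0.004,"dy":0.004,"dz":0.3,"twist":0},
    {"dx":0.004,"dy":0.004,"dz":0.34,"twist":0},
    {"dx":0.004,"dy":0.004,"dz":0.36,"twist":0},
    {"dx":0.004,"dy":0.004,"dz":0.372,"twist":0},
    {"dx":0.004,"dy":0.004,"dz":0.378,"twist":0},
    {"dx":0.004,"dy":0.004,"dz":0.378,"twist":0}
  ]
}}

```text
t: 21.5
tool_pos: [0.5755, 0.3273, 0.1041]
eef_rot: [3.141, -0.0, 1.717]
contact_force: [-0.5, -0.6, -1.7]
width: 0.617
grasp_force: 20.0
```

>>> {"op": "apply_moves", "data": {
  "series": [
    {"dx":0,"dy":0,"dz":0.004,"twist":0},
    {"dx":0,"dy":0,"dz":0.006,"twist":0}
  ]
}}

```text
t: 21.67
tool_pos: [0.5756, 0.3273, 0.1026]
eef_rot: [3.141, -0.0, 1.717]
contact_force: [-0.2, -0.5, -2.9]
width: 0.618
grasp_force: 20.0
```

>>> {"op": "apply_moves", "data": {
  "series": [
    {"dx":0,"dy":0,"dz":0.003,"twist":0},
    {"dx":0,"dy":0,"dz":0.006,"twist":0},
    {"dx":0,"dy":0,"dz":0.006,"twist":0}
  ]
}}

```text
t: 21.92
tool_pos: [0.5754, 0.3273, 0.1006]
eef_rot: [3.141, -0.0, 1.717]
contact_force: [0.7, 0.1, -0.9]
width: 0.614
grasp_force: 20.0
```

>>> {"op": "apply_moves", "data": {
  "series": [
    {"dx":0,"dy":0,"dz":0.003,"twist":0},
    {"dx":0,"dy":0,"dz":0.005,"twist":0},
    {"dx":0,"dy":0,"dz":0.005,"twist":0}
  ]
}}

```text
t: 22.17
tool_pos: [0.5754, 0.3273, 0.1006]
eef_rot: [3.141, -0.0, 1.717]
contact_force: [-4.7, -2.4, 9.5]
width: 0.617
grasp_force: 20.0
```

Contact with the mat felt (9.5 N). I'll ease off, let go and rise.

>>> {"op": "apply_moves", "data": {
  "series": [
    {"dx":0,"dy":0,"dz":-0.004,"twist":0},
    {"dx":0,"dy":0,"dz":-0.004,"twist":0}
  ],
  "force": 5
}}

```text
t: 22.33
tool_pos: [0.5754, 0.3272, 0.1005]
eef_rot: [3.141, -0.0, 1.717]
contact_force: [-2.9, -2.1, 2.4]
width: 0.615
grasp_force: 5.0
```

>>> {"op": "apply_moves", "data": {
  "series": [
    {"dx":0,"dy":0,"dz":0,"twist":0},
    {"dx":0,"dy":0,"dz":0,"twist":0},
    {"dx":0,"dy":0,"dz":0,"twist":0},
    {"dx":0,"dy":0,"dz":0,"twist":0},
    {"dx":0,"dy":0,"dz":0,"twist":0},
    {"dx":0,"dy":0,"dz":0,"twist":0}
  ],
  "grip": 0.85
}}

```text
t: 22.83
tool_pos: [0.5754, 0.3272, 0.1001]
eef_rot: [-3.142, 0.0, 1.717]
contact_force: [-0.4, -0.5, 0.3]
width: 0.849
grasp_force: 0.0
```

>>> {"op": "apply_moves", "data": {
  "series": [
    {"dx":0,"dy":0,"dz":-0.06,"twist":0},
    {"dx":0,"dy":0,"dz":-0.15,"twist":0},
    {"dx":0,"dy":0,"dz":-0.25,"twist":0},
    {"dx":0,"dy":0,"dz":-0.35,"twist":0},
    {"dx":0,"dy":0,"dz":-0.45,"twist":0},
    {"dx":0,"dy":0,"dz":-0.55,"twist":0},
    {"dx":0,"dy":0,"dz":-0.6,"twist":0},
    {"dx":-0.15,"dy":-0.1,"dz":-0.6,"twist":0},
    {"dx":-0.3,"dy":-0.2,"dz":-0.6,"twist":0},
    {"dx":-0.4,"dy":-0.3,"dz":-0.6,"twist":0},
    {"dx":-0.4,"dy":-0.3,"dz":-0.6,"twist":0},
    {"dx":-0.4,"dy":-0.3,"dz":-0.6,"twist":0}
  ]
}}

```text
t: 23.83
tool_pos: [0.5152, 0.2163, 0.251]
eef_rot: [3.141, -0.0, 1.715]
contact_force: [0.7, 0.5, 1.3]
width: 0.847
grasp_force: 0.0
```

```bash
python3 - <<'E'
from h import *
wshot('w14'); c=shot('scene','s14'); im=c['color'].astype(int)
def blob(im,m,x0,x1,y0,y1): y,x=np.nonzero(m[y0:y1,x0:x1]); return (x.min()+x0,x.max()+x0,y.min()+y0,y.max()+y0,len(x)) if len(x) else None
m=(im[...,2]>im[...,0]+25)&(im[...,2]>im[...,1]+12); print('cap scene',blob(im,m,420,500,200,300))
for B in([.574,.332],[.576,.333],[.575,.326]):
  P=[[B[0]+.026*np.cos(a),B[1]+.026*np.sin(a),z] for z in(.148,.172) for a in np.linspace(0,6.28,40)]; q=proj(c,P); print(B,q.min(0).round(1),q.max(0).round(1))
w=load('w14')['color'].astype(int); m=(w[...,2]>w[...,0]+25)&(w[...,2]>w[...,1]+12); n,l,st,ce=cv2.connectedComponentsWithStats(m.astype(np.uint8)); i=1+st[1:,4].argmax(); print(st[i],ce[i],wback('w14',ce[i],.172))
a=load('scene0')['color'].astype(int); print('moved px jar/pot/carton', [int((abs(a-im).max(2)>60)[y0:y1,x0:x1].sum()) for x0,x1,y0,y1 in((385,420,225,258),(290,322,272,322),(175,215,165,208))])
asc('s14',430,490,215,290,4)
E
```

```text
23.8333 [0.5152 0.2163 0.251 ] [ 3.1406e+00 -2.0000e-04  1.7151e+00]
cap scene (np.int64(458), np.int64(483), np.int64(243), np.int64(267), 491)
[0.574, 0.332] [456.6 241.9] [483.2 267.2]
[0.576, 0.333] [456.9 242.7] [483.5 268.2]
[0.575, 0.326] [453.9 241.5] [480.4 266.9]
[ 376   56   62   59 2887] [406.71077243  85.61517146] [0.57281713 0.33301634 0.172     ]
moved px jar/pot/carton [110, 0, 76]
215 ....................................................#.......
219 .........##.................................................
223 ..##########..........................................#.....
227 #..##########...............................................
231 #...##########..............................................
235 #...###########.............................................
239 ..........................................................##
243 .....................................BBBBBBB................
247 ................................BBBBBBBBBBBBBBBBBBB.........
251 .............................BBBBBBBBBBBBBBBBBBBBBBBB.......
255 ............kkkkkkkkGG......BBBBBBBBBBBBBBBBBBBBBBBBBB......
259 ......kkkkkkkkkkk.GGGG.......BBBBBBBBBBBBBBBBBBBBBBBB.......
263 ....kkkkkkkkkk..GGGGGG..........BBBBBBBBBBBBBBBBBB..........
267 ..kkkkkkkkkkkkk.GGGGGG.................BBBBB................
271 ..kkkkkkkkkkkkk.GGGGG.......................................
275 ..kkkkkkkkkkkkk.GG......GGGGGGGGGGGG............k...........
279 ....kkkkkkkkkkk......GGGGGGGGGGGGGGGGGGGGG...kkkk...........
283 ......kkkkkkkkkk..................GGGG...kkkkkkk..########..
287 .........kkkkkkkkkkkkkkkkkkkkkkkkkkkkkkkkkkkkkk..#####.#....
```

```bash
python3 -c "
from bench import env
print(env.sign_off())"
```

```text
the job is handed in; nothing more can be done
None
```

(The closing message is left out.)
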